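Release the latched sideboard drawer with the pin

ROBOT

A 6-joint arm with a two-finger parallel gripper is mounted at the origin on the work surface. World frame = base frame: x ahead of the robot, y to its left, z up, the work surface at z = 0. Lengths are in m, angles in rad, forces in N, time in s.
With the tool pointing down it reaches from about 0.425 to 1.125 m from the base axis. Payload 14.9 kg.
Tool frame: the origin (TCP) lies between the finger pads; the fingertips stand 14 mm ahead of it and the grasp point (between the pads) lies 5 mm behind it; z points along the fingers, y is the direction in which the jaws open and shut (so a half turn about z gives the same grasp; the last joint's range is limited). The gripper opens to 91 mm and grips with 3 to 60 N. Pads are 32 mm wide; open, the fingers measure 118 mm over their backs; the gripper's body (76 mm by 178 mm) begins 60 mm behind the grasp point.
Start: joints at [1.191, 0.379, 1.734, -0, 1.028, -0.033], TCP at [0.238, 0.658, 0.228] pointing down, gripper open.
Joint ranges: [-2.77, 2.77], [-0.74, 2.19], [0, 2.66], [-1.06, 4.2], [0.31, 2.87], [-3.08, 3.08]. Speed limits (rad/s): [1.89, 1.89, 2.39, 3.14, 3.14, 3.14].

INTERFACE

Orientations are given as [roll, pitch, yaw] about the fixed x, y, z axes, in that order (R = Rz(yaw) Ry(pitch) Rx(roll)).
In Python, from cell import get_obs, read_camera, ctrl, models gives the robot as it stands. The module is installed in compiled form; this text tells all that it offers.
- The arm moves only by the shell command python3 -m crank 'ROWS'. ROWS is JSON, a list of rows, each a list of 7 numbers: the finger opening in mm, from 0 to 91.2, then the shift along the tool's x, y, z in mm, then the turn, a rotation vector about the tool's x, y, z in rad. In form: [[fingers, dx, dy, dz, rx, ry, rz], ...]. A call has exactly 5 rows; each row shifts and turns the commanded pose from where the row before left it, along the tool's axes as they then stand; what a row does not reach is not made up. A row lasts 1/8 s, in which the tool goes at most 62.5 mm and 10.7 degrees, less where a joint would pass 70% of its speed; a pose out of reach is approached as far as the arm can. A call with a gripper value outside its range is refused whole. The fingers move at their own pace and stop on an object; the grip force is fixed at half the most. Time passes only in rows, so rows that do not move let the fingers close, or fill a call up. It gives the time, the measured TCP pose, the force and the opening at its end, in the units of the state.
- get_obs(): the state, without advancing time (a new reading comes with each control period).
- read_camera(name): name is "side" or "top"; returns a dict with "img" (400x640x3 uint8, blue, green, red), "depth" (400x640 float32, m along the optical axis (not along the pixel's ray), 0 where there is no reading), "fx", "fy", "cx", "cy" (pixels), "world_from_camera" (4x4, takes a point from camera to world coordinates). Camera axes: x right, y down, z forward; pixel columns grow to the right and rows downward; lengths in m; the calibration is good to about 2 mm. A picture is of the moment at which its call begins.
- ctrl.hand_in(): hands the job in, once; it reports no verdict.
Trained networks look in the newest picture that a camera, given by its name, has taken for a name from the list of things; names that differ only in an ending like _2 or _b are one class to them, and where a whole thing is asked for, a point or a joint stands for the part that bears it (a point fixed in the world has none). Each returns a list of dicts, best first, with "confidence" (0 to 1); they miss things now and then, are a little off and sometimes report something else, mostly with a low value. They report only what shows in the picture. A call takes as long as a camera call. They do not tell look-alikes from the thing itself.
- models.look_for(camera, target): "position" ([x, y, z] in m, in the coordinates of the camera as it stood for that picture, good to about 4 mm: the middle of the surface that is visible of it).
- models.silhouettes(camera, target): "pixels" (400x640 bool, what is visible of it).
The state is a dict: "clock": time; "qpos": joint angles; "joint_velocities": joint speeds; "effort": joint torques, N m; "tcp_pos": TCP position; "orientation": TCP orientation; "contact_force": force on the tool from outside, world axes, zero at the start; "ft_torque": the same for the moment, N m; "gripper_width": opening from 0.0 (shut) to 1.0 (fully open).
Only numpy, scipy, OpenCV 4.12 (cv2) and the standard library are available. Lean on these libraries where they do the work, as an engineer would, in place of code of your own. Each camera call takes 0.05 s, during which the arm holds its last target.

TASK

The upper drawer of the grey steel drawer unit is held by a hidden spring latch. Take the orange-handled release pin from its wooden stand, push it gently straight down through the small hole in the brass plate on top of the unit, feeling for the latch and never forcing it, until it trips and the drawer springs open; then stand the pin back upright in its stand, fully down, and let go, leaving the drawer open and the other things on the sideboard where they are.

Things in the scene. Friction and masses are not known exactly. Their poses are not given: they have to be found in the camera images.
- pin_grip (a point): Centre of the handle of the release pin (loose, about 60 g, upright in the stand at the start). From the bottom: steel shank 5 mm thick and 62 mm long with a rounded tip, steel collar 26 mm in diameter and 5 mm thick, round orange handle 16 mm in diameter and 48 mm long. This point: on the axis, 91 mm above the tip, 24 mm above the collar's top and 24 mm below the handle's end. z: along the pin, up.
- pin_tip (a point): Lower end of the release pin's shank, on its axis. z: along the pin, up.
- stand: Fixed dark wooden block 60 x 60 x 70 mm with one vertical through hole 13 mm wide in the middle of its top; origin at the centre of its underside, z up. The pin's shank hangs in the hole and its collar lies flat on the top (pin tip 8 mm above the table).
- cabinet: Fixed grey steel drawer unit, 240 mm deep (x) x 200 mm wide (y) x 140 mm high; origin at the centre of its underside, its front (drawer side) faces its own -x. The dish with the bulb stands on the rear half of its top.
- hole (a point): Centre of the mouth of the round access hole in the 40 mm brass plate in the unit's flat top, 140 mm above the table, 70 mm in front of the unit's centre. Hole 8 mm in diameter with a 1 mm chamfer, plate 6 mm thick, vertical. More than 18 N between the pin and the unit (rim, plate or latch) damages it.
- drawer (a joint): Upper drawer, m out: 0 shut, 0.045 open; sprung, it opens fully within 1 s of the trip and stays. Its latch is a 26 mm square paddle hidden under the hole: the tip meets it 14 to 42 mm below the mouth, a different depth every time, shown by no reading. Pressed 7 mm down (spring, about 3 N rising to 7 N) it trips; 3 mm further is a hard stop.
- jar: Bystander: blue ceramic jar with bamboo lid, 90 mm in diameter, 122 mm high, standing behind the stand; origin at the centre of its underside.
- battery: Bystander: lantern battery block 66 x 66 x 90 mm with two springs on top (102 mm in all), behind the stand; origin at the centre of its underside.
- torch: Bystander: matte black torch lying in front of the stand, 143 mm long (own y), 36 mm high; origin under its middle.
- dish: Bystander: white dish 90 mm in diameter, 18 mm high, on the rear half of the unit's top; origin at the centre of its underside.
- bulb: Bystander: small white capsule bulb, 42 mm long, lying in the dish; origin under its middle.
Things that resemble listed ones, but are neither listed nor needed, are in the scene too. Of the things like the part that bears pin_grip, leave any that is green; of the rest the larger one is meant. Several things look just like the stand: the one meant starts farthest to the robot's left.

How it is judged:
On the way, in this order (a step that is already met when the one before it is completed fails the run):
1. the pin is lifted out of its stand (z of pin_tip in the frame of stand above 0.074 m), for 0.05 s.
2. the drawer springs open while the pin stands in the hole (value of joint drawer above 0.01 m and z of pin_tip in the frame of hole below -0.015 m and horizontal distance between pin_tip and hole below 0.008 m), for 0.05 s.
At the end, for the whole second after the job is handed in: The drawer is more than 35 mm out; the pin is back in the stand, fully down (tip no more than 11 mm above the table and within 8 mm of the hole's axis), upright within 0.1 rad, let go and at rest (value of joint drawer above 0.035 m and horizontal distance between pin_tip and stand below 0.008 m and z of pin_tip in the frame of stand below 0.011 m and angle between pin_tip's own z axis and vertical below 0.1 rad and linear speed of pin below 0.02 m/s and contact force between the fingers and pin below 0.05 N); the robot touches nothing.
It fails at once if the pin is pressed on the drawer unit or its latch with more than 18 N (contact force between pin and cabinet above 18 N).
It fails at once if the jar, battery, torch, dish or bulb is moved more than 30 mm (distance of any of jar, battery, torch, dish, bulb from where it was at the start of the episode above 0.03 m).
It also fails if it takes over 72 s, if anything falls off the work surface, if the arm or the gripper's body presses on something with over 40 N, if the wrist force passes 120 N, or if a joint passes its speed limit or range.

## Working session

There is one attempt and no reset: what is moved stays moved. The work goes in short steps, Python scripts to look and compute and a shell command to move; the robot and the scene stay as the last step left them, time stands still between calls to the robot, and variables do not carry over. Pictures are saved under pics/ and viewed, and the job is handed in when it is done.

```bash
mkdir -p pics
cat > h.py <<'E'
import numpy as np, cv2
from cell import get_obs, read_camera, ctrl, models
def snap(name):
    r=read_camera(name); return r
def deproj(r,u,v,d=None):
    if d is None: d=r["depth"][int(v),int(u)]
    p=np.array([(u-r["cx"])/r["fx"]*d,(v-r["cy"])/r["fy"]*d,d,1])
    return (np.array(r["world_from_camera"])@p)[:3]
def cloud(r):
    v,u=np.mgrid[0:400,0:640]; d=r["depth"]
    p=np.stack([(u-r["cx"])/r["fx"]*d,(v-r["cy"])/r["fy"]*d,d,np.ones_like(d)],-1)
    return (p@np.array(r["world_from_camera"]).T)[...,:3]
E
python3 - <<'E'
from h import *
print(get_obs())
for n in("top","side"):
    r=snap(n); cv2.imwrite(f"pics/{n}0.png",r["img"]); print(n,r["fx"],np.round(r["world_from_camera"],3).tolist())
    for t in("pin_grip","stand","cabinet","hole","drawer"):
        for m in models.look_for(n,t):
            p=np.array(r["world_from_camera"])@np.append(m["position"],1); print(t,round(m["confidence"],2),np.round(p[:3],3))
E
```

```text
{'clock': 0.0, 'qpos': array([ 1.19073239e+00,  3.79410035e-01,  1.73475367e+00,  1.99601722e-05,
        1.02852004e+00, -3.32773315e-02]), 'joint_velocities': array([ 0.00100184, -0.000148  ,  0.00072308,  0.00044406,  0.00164671,
        0.00059347]), 'effort': array([-2.23503230e-03, -7.63728046e+01, -4.34366834e+01,  6.49910700e-02,
        4.23812040e-02, -5.83670635e-05]), 'tcp_pos': array([0.2377627 , 0.65798864, 0.22730065]), 'orientation': array([-3.14050274e+00, -5.33777883e-05,  2.79479571e+00]), 'contact_force': array([-0.74036961, -0.4051879 , -0.55737379]), 'ft_torque': array([-0.03196288, -0.06050117,  0.04905332]), 'gripper_width': 1.0023763471564417}
top 424.13060536237936 [[0.027, -0.98, 0.195, 0.432], [-1.0, -0.023, 0.018, -0.005], [-0.013, -0.195, -0.981, 1.042], [0.0, 0.0, 0.0, 1.0]]
pin_grip 0.58 [ 0.602 -0.237  0.063]
pin_grip 0.48 [ 0.572 -0.076  0.076]
stand 0.87 [ 0.591 -0.155  0.072]
stand 0.65 [ 0.523 -0.292  0.07 ]
stand 0.54 [0.48  0.237 0.125]
cabinet 0.91 [0.579 0.206 0.143]
cabinet 0.57 [ 0.727 -0.135  0.123]
hole 0.74 [0.667 0.206 0.159]
hole 0.6 [0.58  0.211 0.141]
drawer 0.74 [0.482 0.238 0.123]
side 403.65222555330206 [[0.714, -0.528, 0.46, 0.217], [-0.7, -0.522, 0.488, -0.374], [-0.017, -0.671, -0.742, 0.698], [0.0, 0.0, 0.0, 1.0]]
pin_grip 0.85 [ 0.574 -0.081  0.076]
pin_grip 0.7 [ 0.592 -0.168  0.097]
pin_grip 0.6 [ 0.596 -0.245  0.06 ]
stand 0.96 [ 0.508 -0.302  0.068]
stand 0.81 [ 0.58  -0.176  0.064]
stand 0.61 [ 0.712 -0.157  0.096]
cabinet 0.95 [0.57  0.144 0.138]
cabinet 0.2 [ 0.47  -0.137  0.027]
hole 0.57 [0.567 0.149 0.141]
drawer 0.64 [ 0.59  -0.166  0.093]
drawer 0.58 [0.481 0.22  0.11 ]
```

View pics/top0.png

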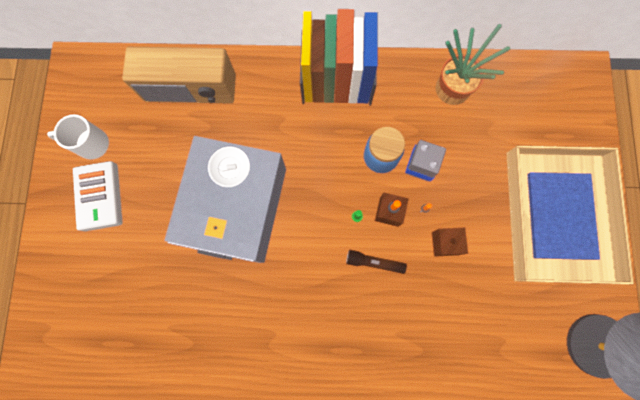

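View pics/side0.png

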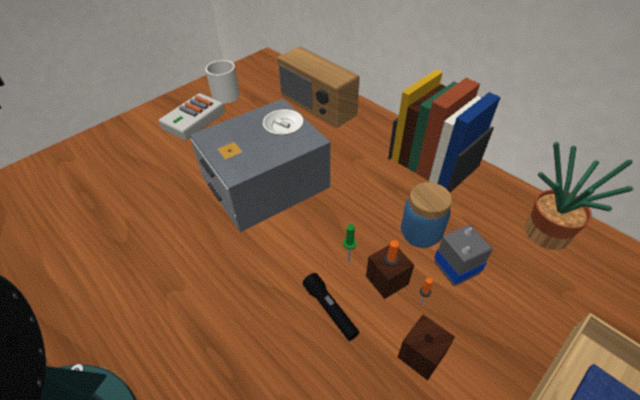

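Pins in the side picture: green at (350,240), orange in the stand at (393,252), and a smaller orange one at (427,290). Not green and larger means the one at (393,252). Stands in the top picture: (392,208) and (450,241). The robot's left is image-left, so it is the one at (392,208), which also holds the large pin. I'll confirm this in an enlarged crop.

Run:
```python
from h import *
T=snap("top");S=snap("side")
a=cv2.resize(T["img"][165:285,330:490],None,fx=5,fy=5,interpolation=cv2.INTER_CUBIC)[:,:800]
b=cv2.resize(S["img"][210:330,320:480],None,fx=5,fy=5,interpolation=cv2.INTER_CUBIC)
cv2.imwrite("pics/ct.png",a);cv2.imwrite("pics/cs.png",b)
c=cv2.resize(T["img"][130:270,150:300],None,fx=4,fy=4,interpolation=cv2.INTER_CUBIC)
cv2.imwrite("pics/cc.png",c)
for r,n in((T,"top"),(S,"side")):
    C=cloud(r); hsv=cv2.cvtColor(r["img"],cv2.COLOR_BGR2HSV)
    # stand top plane: z in .066-.074
    x,y,z=C[...,0],C[...,1],C[...,2]
    m=(abs(x-.585)<.06)&(abs(y+.163)<.06)&(abs(z-.07)<.005)
    P=C[m][:,:2].astype(np.float32); print(n,"stand",m.sum(),cv2.minAreaRect(P),np.median(z[m]))
    m=(abs(x-.585)<.05)&(abs(y+.163)<.05)&(z>.08)
    o=C[m]; print("pin pts",m.sum(),o.min(0),o.max(0),np.median(o,0))
    h=o[o[:,2]>o[:,2].max()-.006]; print("top of handle",h.mean(0),len(h))
    m=(abs(x-.58)<.2)&(abs(y-.2)<.2)&(abs(z-.14)<.006)
    print("cab",cv2.minAreaRect(C[m][:,:2].astype(np.float32)),np.median(z[m]))
    g=(hsv[...,0]>15)&(hsv[...,0]<30)&(hsv[...,1]>140)&m
    print("plate",g.sum(),cv2.minAreaRect(C[g][:,:2].astype(np.float32)) if g.sum() else None, C[g].mean(0))
    v,u=np.where(g); print(u.min(),u.max(),v.min(),v.max(),u.mean(),v.mean())
    for t in("jar","battery","torch"):
        for q in models.look_for(n,t)[:1]:
            p=np.array(r["world_from_camera"])@np.append(q["position"],1); print(t,round(q["confidence"],2),np.round(p[:3],3))
```

```text
top stand 570 ((0.6000522971153259, -0.16162580251693726), (0.06024407222867012, 0.06095752492547035), 77.47126007080078) 0.0709161937493088
pin pts 68 [ 0.59151708 -0.16894704  0.0800611 ] [ 0.60652904 -0.15125741  0.12708901] [ 0.59753711 -0.15896037  0.12239302]
top of handle [ 0.59956911 -0.16133747  0.12428151] 38
cab ((0.6031053066253662, 0.21764996647834778), (0.2014678418636322, 0.24315017461776733), 79.49264526367188) 0.14111852223838905
plate 296 ((0.5349280834197998, 0.22949323058128357), (0.0377395823597908, 0.037522803992033005), 79.17351531982422) [0.53493476 0.22941736 0.14104352]
205 225 218 237 215.14864864864865 227.30405405405406
jar 0.96 [ 0.727 -0.136  0.122]
battery 0.73 [ 0.711 -0.237  0.092]
torch 0.97 [ 0.475 -0.125  0.033]
side stand 770 ((0.5994659662246704, -0.163190558552742), (0.061130769550800323, 0.06120481714606285), 77.49954986572266) 0.06925015169652077
pin pts 170 [ 0.59107879 -0.17140133  0.08050767] [ 0.60625236 -0.15558     0.12432987] [ 0.59470596 -0.1658045   0.11014547]
top of handle [ 0.59840537 -0.16397644  0.12173438] 59
cab ((0.6040351986885071, 0.2150229513645172), (0.2037709653377533, 0.2432810366153717), 79.3667984008789) 0.13905713210242665
plate 198 ((0.5356369614601135, 0.23012593388557434), (0.03749082237482071, 0.0375705249607563), 76.90518951416016) [0.53569656 0.23002835 0.1389903 ]
219 240 143 157 229.45959595959596 150.03030303030303
jar 0.64 [ 0.713 -0.156  0.094]
battery 0.8 [ 0.7   -0.248  0.078]
torch 0.58 [ 0.469 -0.133  0.027]
```

View pics/cs.png

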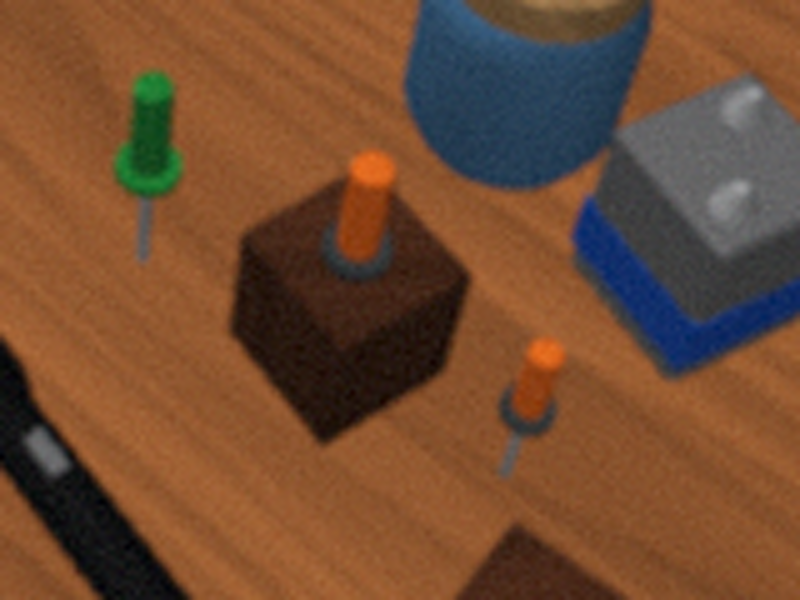

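View pics/cc.png

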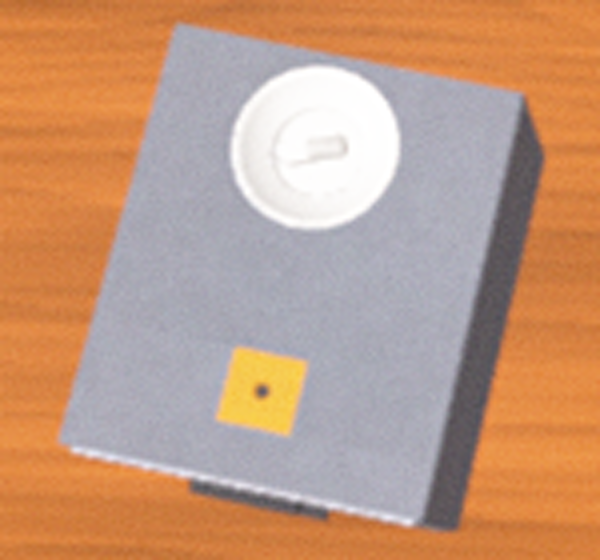

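The crop shows the large orange pin standing in the left stand (crop 360,210). The green pin is at (150,130), the smaller orange one is at (535,385), and the hole sits mid-plate. Next I'll work out the transfer.

```bash
cat >> h.py <<'E'
from scipy.spatial.transform import Rotation as Ro
def todo(x,y,z):
    o=get_obs(); R=Ro.from_euler("xyz",o["orientation"]).as_matrix()
    d=np.array([x,y,z])-o["tcp_pos"]
    print("t",round(o["clock"],2),"tcp",np.round(o["tcp_pos"]*1e3,1),"rpy",np.round(o["orientation"],4),"F",np.round(o["contact_force"],1),"g",round(o["gripper_width"],3)); print("tool delta mm",np.round(R.T@d*1e3,1), "tilt fix rotvec(tool)",np.round((Ro.from_matrix(R).inv()*Ro.from_euler("xyz",[np.pi,0,o["orientation"][2]])).as_rotvec(),4))
E
python3 -c "
from h import *
todo(.600,-.1625,.215)"
```

```text
t 1.0 tcp [238.  658.3 228. ] rpy [-3.1416  0.      2.7948] F [ 0.4 -0.2  0.4] g 1.001
tool delta mm [-619.5 -648.9   13. ] tilt fix rotvec(tool) [-0.  0. -0.]
```

```bash
python3 -m crank '[[50,-31,-32.4,0,0,0,0],[50,-31,-32.4,0,0,0,0],[50,-31,-32.4,0,0,0,0],[50,-31,-32.4,0,0,0,0],[50,-31,-32.4,0,0,0,0]]'
python3 -m crank '[[50,-31,-32.4,0,0,0,0],[50,-31,-32.4,0,0,0,0],[50,-31,-32.4,0,0,0,0],[50,-31,-32.4,0,0,0,0],[50,-31,-32.4,0,0,0,0]]'
python3 -m crank '[[50,-31,-32.4,0,0,0,0],[50,-31,-32.4,0,0,0,0],[50,-31,-32.4,0,0,0,0],[50,-31,-32.4,0,0,0,0],[50,-31,-32.4,0,0,0,0]]'
python3 -c "
from h import *
todo(.600,-.1625,.215)"
```

```text
clock: 1.62
tcp_pos: [0.3291, 0.452, 0.2281]
orientation: [3.141, 0.0, 2.795]
contact_force: [0.4, 0.2, 0.0]
gripper_width: 0.549
clock: 2.25
tcp_pos: [0.4198, 0.2469, 0.2282]
orientation: [3.141, 0.0, 2.795]
contact_force: [0.5, -0.1, -0.3]
gripper_width: 0.55
clock: 2.88
tcp_pos: [0.5106, 0.0418, 0.2282]
orientation: [3.141, 0.0, 2.795]
contact_force: [-1.0, 0.5, 0.3]
gripper_width: 0.55
t 2.88 tcp [510.6  41.8 228.2] rpy [3.1414e+00 5.0000e-04 2.7947e+00] F [-1.   0.5  0.3] g 0.55
tool delta mm [-153.5 -161.7   13.2] tilt fix rotvec(tool) [0.0002 0.0005 0.    ]
```

```bash
python3 -m crank '[[50,-38.5,-40.5,0,0,0,0],[50,-38.5,-40.5,0,0,0,0],[50,-38.5,-40.5,0,0,0,0],[50,-38,-40.2,0,0,0,0],[50,0,0,0,0,0,0]]'
python3 - <<'E'
from h import *
todo(.600,-.1625,.096)
for n in("top","side"):
    r=snap(n); cv2.imwrite(f"pics/{n}1.png",r["img"])
E
```

```text
clock: 3.5
tcp_pos: [0.6005, -0.1639, 0.2279]
orientation: [-3.141, 0.001, 2.792]
contact_force: [-0.6, 0.9, -0.3]
gripper_width: 0.547
t 3.5 tcp [ 600.5 -163.9  227.9] rpy [-3.1414e+00  7.0000e-04  2.7918e+00] F [-0.6  0.9 -0.3] g 0.547
tool delta mm [  1.    1.2 131.9] tilt fix rotvec(tool) [-0.0002  0.0007 -0.    ]
```

View pics/side1.png

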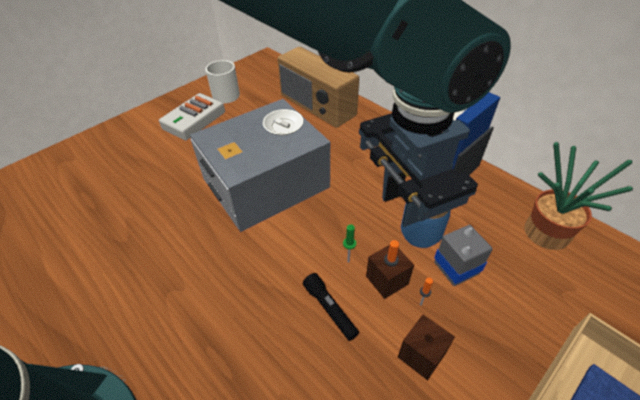

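The gripper is above the pin at pixel (393,252), and its surroundings are clear. I'll descend.

```bash
python3 -m crank '[[50,0,0,25,0,0,0],[50,0,0,25,0,0,0],[50,0,0,25,0,0,0],[50,0,0,15,0,0,0],[50,0,0,0,0,0,0]]'
python3 - <<'E'
from h import *
todo(.600,-.1625,.096)
for n in("top","side"):
    r=snap(n); cv2.imwrite(f"pics/{n}2.png",cv2.resize(r["img"][150:330,280:520],None,fx=3,fy=3))
E
```

```text
clock: 4.22
tcp_pos: [0.5989, -0.1602, 0.1373]
orientation: [-3.142, -0.002, 2.796]
contact_force: [0.0, 0.8, 0.8]
gripper_width: 0.546
t 4.22 tcp [ 598.9 -160.2  137.3] rpy [-3.1415e+00 -1.6000e-03  2.7955e+00] F [0.  0.8 0.8] g 0.546
tool delta mm [-1.9 -1.8 41.3] tilt fix rotvec(tool) [-0.     -0.0016  0.    ]
```

View pics/side2.png

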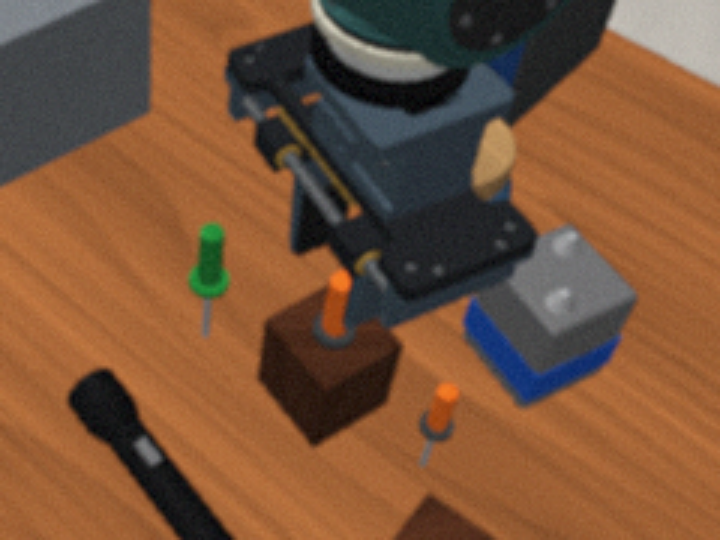

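```bash
python3 -m crank '[[50,0,0,0,0,0,0],[50,0,0,0,0,0,0],[50,0,0,0,0,0,0],[50,0,0,0,0,0,0],[50,0,0,0,0,0,0]]'
python3 - <<'E'
from h import *
todo(.600,-.1625,.096)
E
```

```text
clock: 4.95
tcp_pos: [0.5995, -0.161, 0.138]
orientation: [3.142, 0.0, 2.795]
contact_force: [0.2, -0.3, -0.2]
gripper_width: 0.55
t 4.95 tcp [ 599.5 -161.   138. ] rpy [3.1416 0.     2.7947] F [ 0.2 -0.3 -0.2] g 0.55
tool delta mm [-1.  -1.2 42. ] tilt fix rotvec(tool) [0. 0. 0.]
```

```bash
python3 -m crank '[[50,-1,-1.2,10,0,0,0],[50,0,0,16,0,0,0],[50,0,0,16,0,0,0],[50,0,0,0,0,0,0],[50,0,0,0,0,0,0]]'
python3 -m crank '[[0,0,0,0,0,0,0],[0,0,0,0,0,0,0],[0,0,0,0,0,0,0],[0,0,0,0,0,0,0],[0,0,0,0,0,0,0]]'
python3 - <<'E'
from h import *
todo(.600,-.1625,.170)
r=snap("side"); cv2.imwrite(f"pics/side3.png",cv2.resize(r["img"][150:330,280:520],None,fx=3,fy=3))
E
```

```text
clock: 5.58
tcp_pos: [0.6001, -0.1625, 0.0959]
orientation: [3.142, -0.0, 2.795]
contact_force: [0.4, 0.7, -0.1]
gripper_width: 0.551
clock: 6.2
tcp_pos: [0.6001, -0.1625, 0.0961]
orientation: [3.142, 0.0, 2.795]
contact_force: [0.5, 1.1, 1.0]
gripper_width: 0.169
t 6.2 tcp [ 600.1 -162.5   96.1] rpy [3.1416e+00 2.0000e-04 2.7948e+00] F [0.5 1.1 1. ] g 0.169
tool delta mm [  0.1  -0.  -73.9] tilt fix rotvec(tool) [0.     0.0002 0.    ]
```

View pics/side3.png

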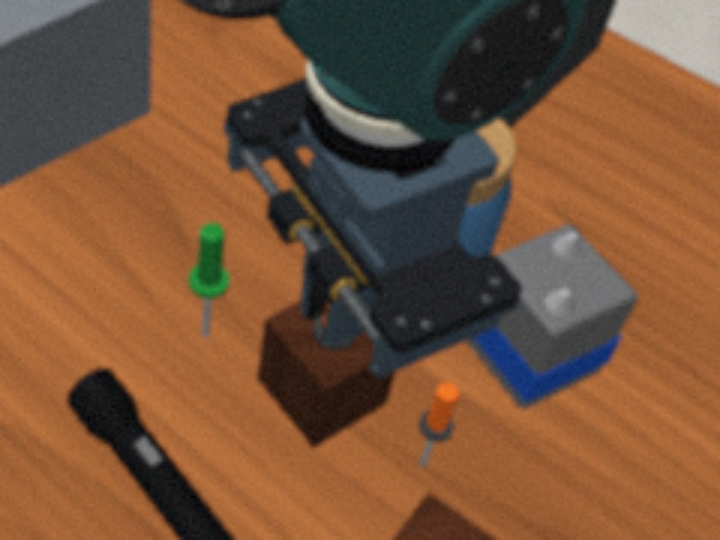

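```bash
python3 -m crank '[[0,0,0,-10,0,0,0],[0,0,0,-20,0,0,0],[0,0,0,-30,0,0,0],[0,0,0,-30,0,0,0],[0,0,0,-30,0,0,0]]'
python3 -m crank '[[0,0,0,-25,0,0,0],[0,0,0,-25,0,0,0],[0,0,0,0,0,0,0],[0,0,0,0,0,0,0],[0,0,0,0,0,0,0]]'
python3 - <<'E'
from h import *
todo(.535,.2297,.265)
for n in("top","side"):
    r=snap(n); cv2.imwrite(f"pics/{n}4.png",cv2.resize(r["img"][100:330,280:520],None,fx=2.5,fy=2.5))
E
```

```text
clock: 6.88
tcp_pos: [0.6001, -0.1625, 0.2185]
orientation: [3.142, 0.001, 2.795]
contact_force: [-0.3, -0.5, -0.3]
gripper_width: 0.169
clock: 7.5
tcp_pos: [0.5995, -0.1623, 0.265]
orientation: [-3.142, -0.001, 2.795]
contact_force: [0.4, -0.5, -0.4]
gripper_width: 0.168
t 7.5 tcp [ 599.5 -162.3  265. ] rpy [-3.1415e+00 -1.5000e-03  2.7948e+00] F [ 0.4 -0.5 -0.4] g 0.168
tool delta mm [1.939e+02 3.468e+02 2.000e-01] tilt fix rotvec(tool) [-0.0001 -0.0015  0.    ]
```

View pics/side4.png

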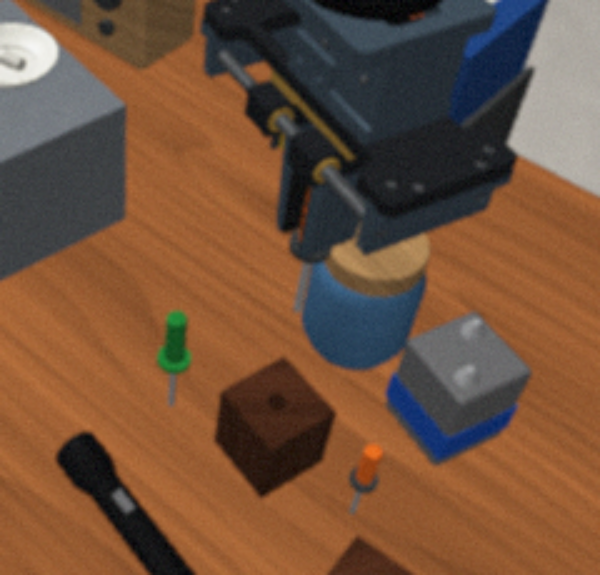

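The pin is lifted, with the shank at (300,290) hanging vertically from the fingers and the stand hole free at (277,402). Next comes the move to the hole.

```bash
python3 -m crank '[[0,15,27,0,0,0,0],[0,19.4,34.7,0,0,0,0],[0,19.4,34.7,0,0,0,0],[0,19.4,34.7,0,0,0,0],[0,19.4,34.7,0,0,0,0]]'
python3 -m crank '[[0,19.4,34.7,0,0,0,0],[0,19.4,34.7,0,0,0,0],[0,19.4,34.7,0,0,0,0],[0,19.4,34.7,0,0,0,0],[0,19.4,34.7,0,0,0,0]]'
python3 -m crank '[[0,4.4,7.5,0,0,0,0],[0,0,0,0,0,0,0],[0,0,0,0,0,0,0],[0,0,0,0,0,0,0],[0,0,0,0,0,0,0]]'
python3 - <<'E'
from h import *
todo(.535,.2297,.265)
for n,(a,b,c,d) in(("top",(150,270,150,310)),("side",(70,190,160,320))):
    r=snap(n); cv2.imwrite(f"pics/{n}5.png",cv2.resize(r["img"][a:b,c:d],None,fx=5,fy=5,interpolation=cv2.INTER_CUBIC))
E
```

```text
clock: 8.22
tcp_pos: [0.5688, 0.0261, 0.2655]
orientation: [-3.141, -0.001, 2.795]
contact_force: [0.3, 0.3, -0.6]
gripper_width: 0.172
clock: 8.85
tcp_pos: [0.5365, 0.2223, 0.2655]
orientation: [-3.141, -0.001, 2.795]
contact_force: [0.1, 0.6, -1.0]
gripper_width: 0.17
clock: 9.48
tcp_pos: [0.5356, 0.229, 0.266]
orientation: [-3.142, 0.0, 2.794]
contact_force: [0.3, -0.3, 0.1]
gripper_width: 0.168
t 9.47 tcp [535.6 229.  266. ] rpy [-3.1416  0.      2.794 ] F [ 0.3 -0.3  0.1] g 0.168
tool delta mm [0.8 0.4 1. ] tilt fix rotvec(tool) [-0.  0. -0.]
```

View pics/side5.png

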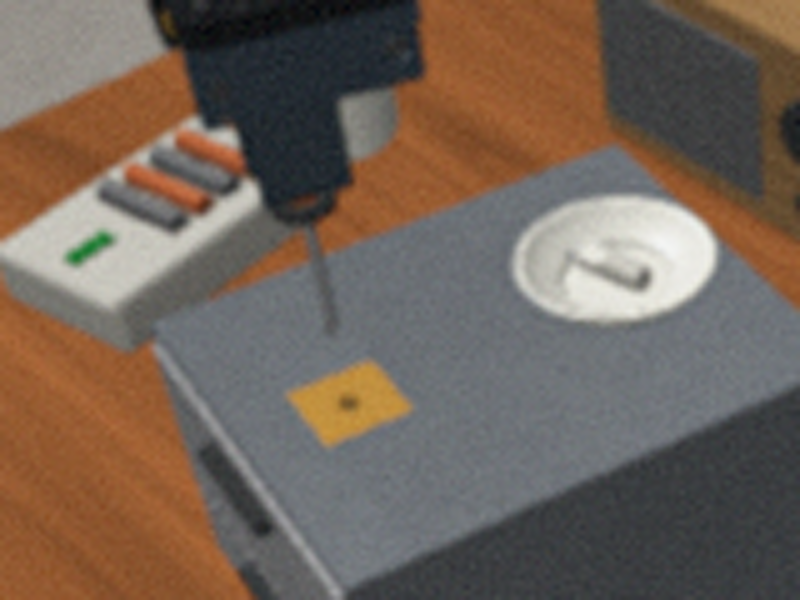

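View pics/top5.png

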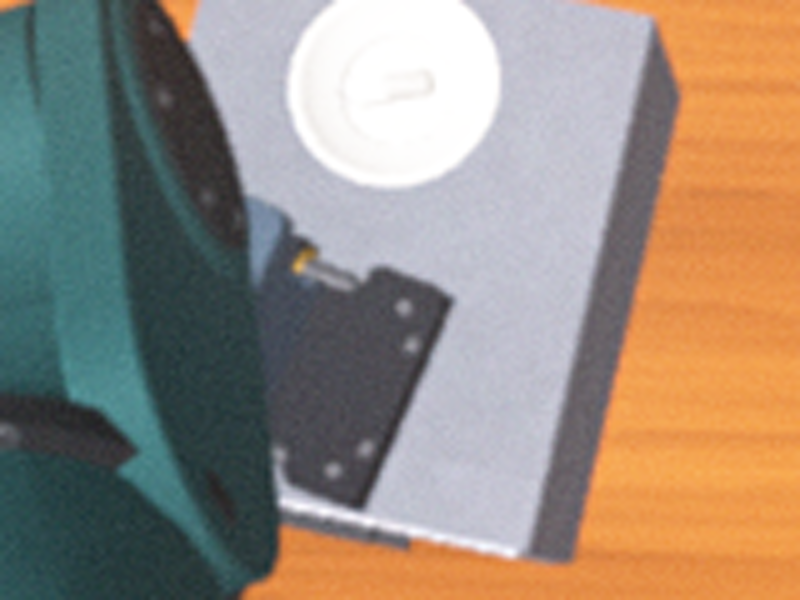

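```bash
python3 -m crank '[[0,0.8,0.4,10,0,0,0],[0,0,0,10,0,0,0],[0,0,0,10,0,0,0],[0,0,0,0,0,0,0],[0,0,0,0,0,0,0]]'
python3 - <<'E'
from h import *
todo(.535,.2297,.235)
a,b,c,d=110,170,190,270
ims=[];
for i in range(4): r=snap("side"); ims.append(r["img"].astype(float))
im=np.mean(ims,0)
big=cv2.resize(im[a:b,c:d],None,fx=10,fy=10,interpolation=cv2.INTER_CUBIC).clip(0,255).astype(np.uint8)
W=np.linalg.inv(r["world_from_camera"]); o=get_obs()["tcp_pos"]
def pr(p):
    q=W@np.append(p,1); return q[0]/q[2]*r["fx"]+r["cx"], q[1]/q[2]*r["fy"]+r["cy"]
for nm,p in(("tip",o-[0,0,.0881]),("collar",o-[0,0,.0261]),("hole",[.535,.2297,.14]),("hole+5x",[.54,.2297,.14]),("hole+5y",[.535,.2347,.14]),("hole+5z",[.535,.2297,.145])):
    u,v=pr(np.array(p)); print(nm,u,v,"crop",(u-c+.5)*10,(v-a+.5)*10)
cv2.imwrite("pics/side6.png",big)
E
```

```text
clock: 10.2
tcp_pos: [0.5349, 0.2303, 0.236]
orientation: [3.142, 0.0, 2.795]
contact_force: [0.1, -0.2, -0.3]
gripper_width: 0.169
t 10.2 tcp [534.9 230.3 236. ] rpy [3.1416e+00 1.0000e-04 2.7948e+00] F [ 0.1 -0.2 -0.3] g 0.169
tool delta mm [-0.3 -0.5  1. ] tilt fix rotvec(tool) [0.     0.0001 0.    ]
tip 228.32437784609817 146.7554003464498 crop 388.24377846098173 372.5540034644979
collar 222.69438264533704 122.73105552193263 crop 331.94382645337043 132.31055521932632
hole 229.2049251077497 149.86391478154357 crop 397.0492510774969 403.6391478154357
hole+5x 231.12356670513367 148.75837521874368 crop 416.2356670513367 392.5837521874368
hole+5y 227.806367176678 148.78102177359625 crop 383.0636717667801 392.8102177359625
hole+5z 228.7803831199916 148.0494776361732 crop 392.803831199916 385.4947763617321
```

View pics/side6.png

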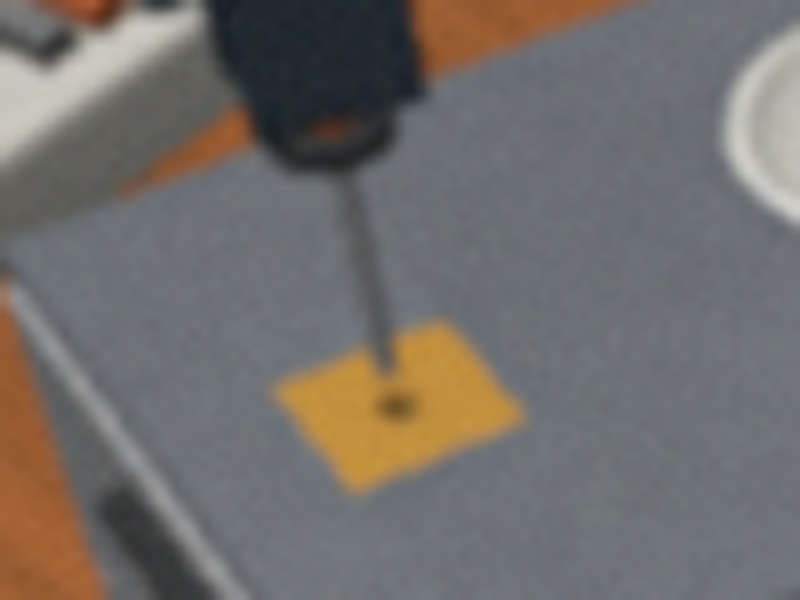

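The tip is seen at about (388,372) and the hole at about (396,405), both within 2 crop pixels (about 0.5 mm) of the prediction. It is aligned, so I'll descend gently.

```bash
python3 -m crank '[[0,-0.3,-0.5,2,0,0,0],[0,0,0,2,0,0,0],[0,0,0,1,0,0,0],[0,0,0,1,0,0,0],[0,0,0,0,0,0,0]]'
python3 -m crank '[[0,0,0,0.8,0,0,0],[0,0,0,0.8,0,0,0],[0,0,0,0.8,0,0,0],[0,0,0,0.6,0,0,0],[0,0,0,0,0,0,0]]'
```

```text
clock: 11.02
tcp_pos: [0.5349, 0.2296, 0.2298]
orientation: [-3.141, -0.0, 2.795]
contact_force: [0.2, 0.7, -0.6]
gripper_width: 0.17
clock: 11.65
tcp_pos: [0.5349, 0.2297, 0.2269]
orientation: [-3.142, -0.0, 2.795]
contact_force: [0.2, 0.1, -0.3]
gripper_width: 0.169
```

```bash
python3 -m crank '[[0,0,0,0.8,0,0,0],[0,0,0,0.8,0,0,0],[0,0,0,0.8,0,0,0],[0,0,0,0.6,0,0,0],[0,0,0,0,0,0,0]]'
```

```text
clock: 12.28
tcp_pos: [0.5349, 0.2297, 0.2239]
orientation: [-3.142, -0.0, 2.795]
contact_force: [-0.6, 1.1, 0.4]
gripper_width: 0.168
```

```bash
python3 -m crank '[[0,0,0,1,0,0,0],[0,0,0,1,0,0,0],[0,0,0,1,0,0,0],[0,0,0,0,0,0,0],[0,0,0,0,0,0,0]]'
```

```text
clock: 12.9
tcp_pos: [0.5349, 0.2297, 0.221]
orientation: [3.142, 0.0, 2.795]
contact_force: [-0.2, -0.3, -1.3]
gripper_width: 0.169
```

```bash
python3 -m crank '[[0,0,0,1,0,0,0],[0,0,0,1,0,0,0],[0,0,0,1,0,0,0],[0,0,0,1,0,0,0],[0,0,0,0,0,0,0]]'
```

```text
clock: 13.52
tcp_pos: [0.5349, 0.2297, 0.2168]
orientation: [-3.141, -0.0, 2.795]
contact_force: [0.3, 0.7, -0.7]
gripper_width: 0.169
```

```bash
python3 -m crank '[[0,0,0,1,0,0,0],[0,0,0,1,0,0,0],[0,0,0,1,0,0,0],[0,0,0,0,0,0,0],[0,0,0,0,0,0,0]]'
python3 - <<'E'
from h import *
todo(.535,.2297,.2)
a,b,c,d=110,170,190,270
r=snap("side");cv2.imwrite("pics/side7.png",cv2.resize(r["img"][a:b,c:d],None,fx=10,fy=10,interpolation=cv2.INTER_CUBIC))
E
```

```text
clock: 14.15
tcp_pos: [0.5349, 0.2297, 0.2139]
orientation: [3.142, 0.0, 2.795]
contact_force: [-0.3, -0.5, 0.2]
gripper_width: 0.171
t 14.15 tcp [534.9 229.7 213.9] rpy [3.1416 0.     2.7948] F [-0.3 -0.5  0.2] g 0.171
tool delta mm [-0.1  0.  13.9] tilt fix rotvec(tool) [0. 0. 0.]
```

View pics/side7.png

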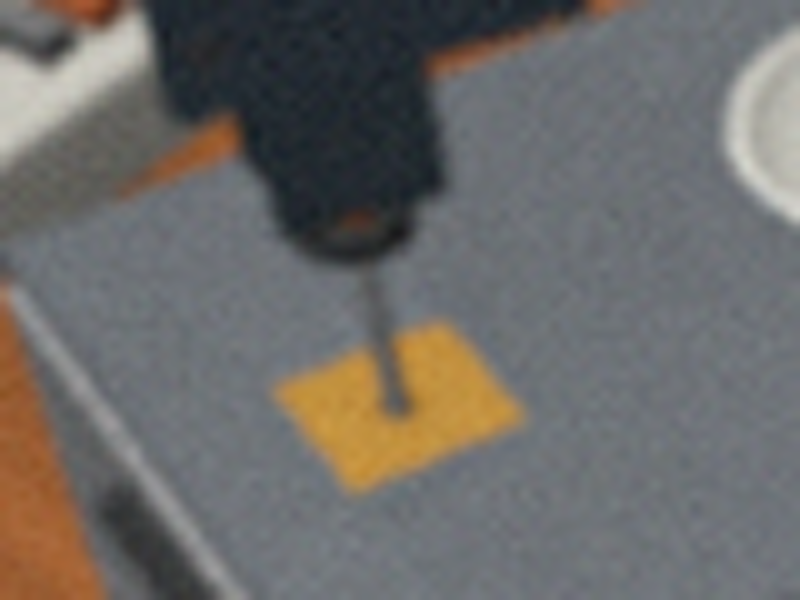

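The shank is in the hole (395,408) with no force, about 14 mm deep. From here I'll take small steps and read the force after each.

```bash
python3 -m crank '[[0,0,0,0.8,0,0,0],[0,0,0,0.8,0,0,0],[0,0,0,0.8,0,0,0],[0,0,0,0,0,0,0],[0,0,0,0,0,0,0]]'
```

```text
clock: 14.82
tcp_pos: [0.5349, 0.2297, 0.2116]
orientation: [3.142, 0.0, 2.795]
contact_force: [-0.2, 1.1, -0.5]
gripper_width: 0.171
```

```bash
python3 -m crank '[[0,0,0,0.8,0,0,0],[0,0,0,0.8,0,0,0],[0,0,0,0.8,0,0,0],[0,0,0,0,0,0,0],[0,0,0,0,0,0,0]]'
```

```text
clock: 15.45
tcp_pos: [0.5349, 0.2297, 0.2091]
orientation: [-3.142, 0.0, 2.795]
contact_force: [-0.7, -0.2, -0.9]
gripper_width: 0.166
```

```bash
python3 -m crank '[[0,0,0,0.8,0,0,0],[0,0,0,0.8,0,0,0],[0,0,0,0.8,0,0,0],[0,0,0,0,0,0,0],[0,0,0,0,0,0,0]]'
```

```text
clock: 16.08
tcp_pos: [0.5349, 0.2297, 0.2067]
orientation: [3.142, 0.0, 2.795]
contact_force: [-0.0, 0.2, -0.6]
gripper_width: 0.169
```

```bash
python3 -m crank '[[0,0,0,0.8,0,0,0],[0,0,0,0.8,0,0,0],[0,0,0,0.8,0,0,0],[0,0,0,0,0,0,0],[0,0,0,0,0,0,0]]'
```

```text
clock: 16.7
tcp_pos: [0.5349, 0.2297, 0.2043]
orientation: [-3.142, -0.0, 2.795]
contact_force: [0.3, 0.5, 0.7]
gripper_width: 0.173
```

```bash
python3 -m crank '[[0,0,0,0.8,0,0,0],[0,0,0,0.8,0,0,0],[0,0,0,0.8,0,0,0],[0,0,0,0,0,0,0],[0,0,0,0,0,0,0]]'
```

```text
clock: 17.32
tcp_pos: [0.5349, 0.2297, 0.2019]
orientation: [3.142, 0.0, 2.795]
contact_force: [0.5, -0.7, -0.7]
gripper_width: 0.167
```

```bash
python3 -m crank '[[0,0,0,0.8,0,0,0],[0,0,0,0.8,0,0,0],[0,0,0,0.8,0,0,0],[0,0,0,0,0,0,0],[0,0,0,0,0,0,0]]'
```

```text
clock: 17.95
tcp_pos: [0.5349, 0.2297, 0.1995]
orientation: [-3.142, -0.0, 2.795]
contact_force: [0.4, -0.8, -0.6]
gripper_width: 0.17
```

```bash
python3 -m crank '[[0,0,0,0.8,0,0,0],[0,0,0,0.8,0,0,0],[0,0,0,0.8,0,0,0],[0,0,0,0,0,0,0],[0,0,0,0,0,0,0]]'
python3 - <<'E'
from h import *
r=snap("side");print(get_obs()["contact_force"]);cv2.imwrite("pics/side8.png",cv2.resize(r["img"][90:230,170:340],None,fx=4,fy=4,interpolation=cv2.INTER_CUBIC))
E
```

```text
clock: 18.58
tcp_pos: [0.5349, 0.2297, 0.1971]
orientation: [3.142, -0.0, 2.795]
contact_force: [-0.5, -0.2, -0.1]
gripper_width: 0.167
[-1.06028969 -0.62530146 -0.14546757]
```

View pics/side8.png

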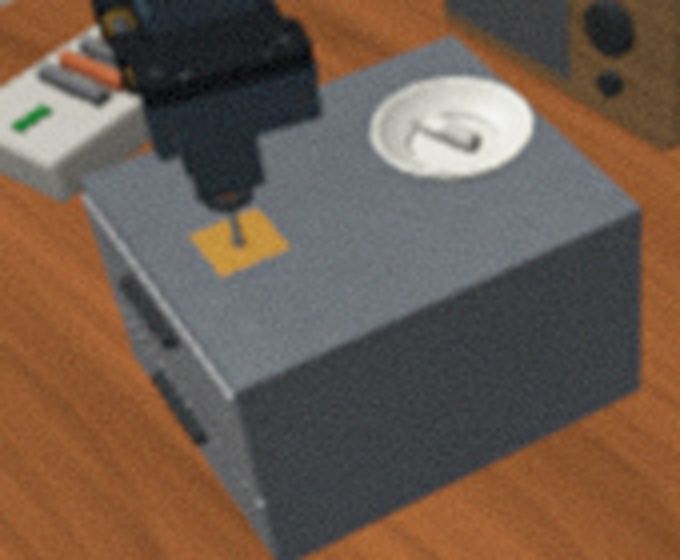

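The drawer is still shut. The pin is about 31 mm deep and free, so I'll continue.

```bash
python3 -m crank '[[0,0,0,0.8,0,0,0],[0,0,0,0.8,0,0,0],[0,0,0,0.8,0,0,0],[0,0,0,0,0,0,0],[0,0,0,0,0,0,0]]'
```

```text
clock: 19.25
tcp_pos: [0.5349, 0.2297, 0.1947]
orientation: [3.142, -0.0, 2.795]
contact_force: [-0.4, -0.2, -1.1]
gripper_width: 0.168
```

```bash
python3 -m crank '[[0,0,0,0.8,0,0,0],[0,0,0,0.8,0,0,0],[0,0,0,0.8,0,0,0],[0,0,0,0,0,0,0],[0,0,0,0,0,0,0]]'
```

```text
clock: 19.88
tcp_pos: [0.5349, 0.2297, 0.1923]
orientation: [-3.142, 0.0, 2.795]
contact_force: [0.7, -0.4, -0.2]
gripper_width: 0.165
```

```bash
python3 -m crank '[[0,0,0,0.8,0,0,0],[0,0,0,0.8,0,0,0],[0,0,0,0.8,0,0,0],[0,0,0,0,0,0,0],[0,0,0,0,0,0,0]]'
```

```text
clock: 20.5
tcp_pos: [0.5349, 0.2297, 0.1899]
orientation: [-3.142, -0.0, 2.795]
contact_force: [0.4, -0.0, -1.1]
gripper_width: 0.168
```

```bash
python3 -m crank '[[0,0,0,0.8,0,0,0],[0,0,0,0.8,0,0,0],[0,0,0,0.8,0,0,0],[0,0,0,0,0,0,0],[0,0,0,0,0,0,0]]'
```

```text
clock: 21.12
tcp_pos: [0.5349, 0.2297, 0.1875]
orientation: [3.142, -0.0, 2.795]
contact_force: [-1.5, 0.4, 0.7]
gripper_width: 0.172
```

```bash
python3 -m crank '[[0,0,0,0.8,0,0,0],[0,0,0,0.8,0,0,0],[0,0,0,0,0,0,0],[0,0,0,0,0,0,0],[0,0,0,0,0,0,0]]'
```

```text
clock: 21.75
tcp_pos: [0.535, 0.2297, 0.186]
orientation: [3.142, 0.0, 2.795]
contact_force: [-0.5, 0.2, 4.3]
gripper_width: 0.17
```

```bash
python3 -m crank '[[0,0,0,0.8,0,0,0],[0,0,0,0.8,0,0,0],[0,0,0,0,0,0,0],[0,0,0,0,0,0,0],[0,0,0,0,0,0,0]]'
```

```text
clock: 22.38
tcp_pos: [0.5349, 0.2297, 0.1843]
orientation: [-3.142, -0.0, 2.795]
contact_force: [-0.2, -1.4, 4.3]
gripper_width: 0.167
```

I've met the latch, with contact at TCP z of about 0.187 and 4.3 N. The trip is expected at about 0.180 and the hard stop at about 0.177. I'll keep pressing in small steps.

```bash
python3 -m crank '[[0,0,0,0.8,0,0,0],[0,0,0,0.7,0,0,0],[0,0,0,0,0,0,0],[0,0,0,0,0,0,0],[0,0,0,0,0,0,0]]'
```

```text
clock: 23.0
tcp_pos: [0.5349, 0.2297, 0.1828]
orientation: [-3.142, 0.0, 2.795]
contact_force: [-2.1, -2.2, 4.5]
gripper_width: 0.168
```

```bash
python3 -m crank '[[0,0,0,0.5,0,0,0],[0,0,0,0.5,0,0,0],[0,0,0,0.5,0,0,0],[0,0,0,0,0,0,0],[0,0,0,0,0,0,0]]'
python3 - <<'E'
from h import *
r=snap("side");print(get_obs()["contact_force"]);cv2.imwrite("pics/side9.png",cv2.resize(r["img"][90:230,170:340],None,fx=4,fy=4,interpolation=cv2.INTER_CUBIC))
E
```

```text
clock: 23.62
tcp_pos: [0.5349, 0.2297, 0.1814]
orientation: [-3.142, -0.0, 2.795]
contact_force: [-0.1, -0.8, 5.9]
gripper_width: 0.168
[-0.04341756 -1.15640173  5.7530392 ]
```

View pics/side9.png

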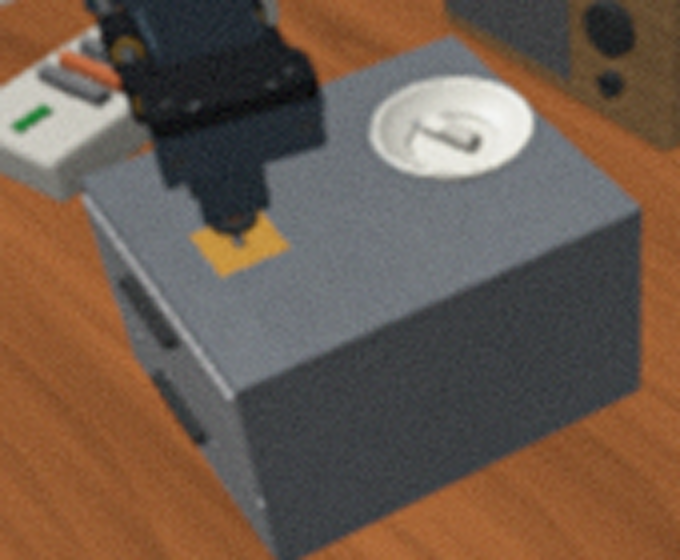

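The drawer is still shut and the force reads 5.9 N. I'll press further in 0.3–0.5 mm rows.

```bash
python3 -m crank '[[0,0,0,0.5,0,0,0],[0,0,0,0.5,0,0,0],[0,0,0,0,0,0,0],[0,0,0,0,0,0,0],[0,0,0,0,0,0,0]]'
```

```text
clock: 24.3
tcp_pos: [0.5349, 0.2297, 0.1804]
orientation: [-3.142, 0.0, 2.795]
contact_force: [0.1, -1.0, 5.3]
gripper_width: 0.167
```

```bash
python3 -m crank '[[0,0,0,0.4,0,0,0],[0,0,0,0.4,0,0,0],[0,0,0,0,0,0,0],[0,0,0,0,0,0,0],[0,0,0,0,0,0,0]]'
python3 - <<'E'
from h import *
r=snap("side");print(get_obs()["contact_force"]);cv2.imwrite("pics/side10.png",cv2.resize(r["img"][90:230,170:340],None,fx=4,fy=4,interpolation=cv2.INTER_CUBIC))
E
```

```text
clock: 24.92
tcp_pos: [0.535, 0.2297, 0.1796]
orientation: [3.142, 0.0, 2.795]
contact_force: [-1.1, -1.6, 5.4]
gripper_width: 0.169
[-1.1774224  -1.11684206  5.67128521]
```

View pics/side10.png

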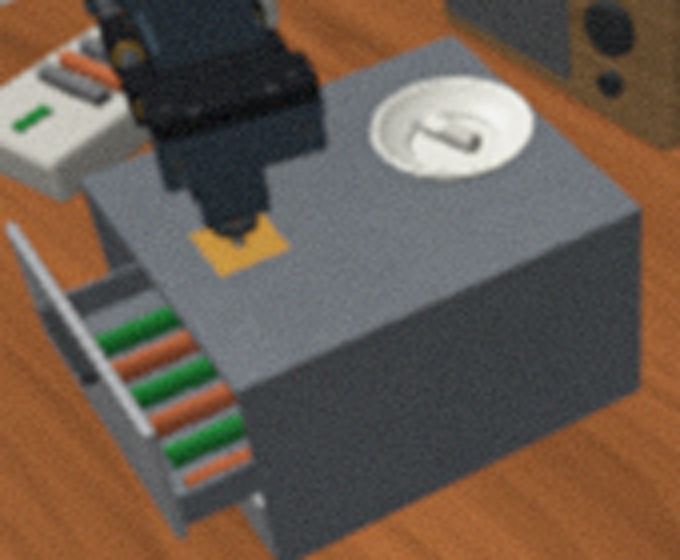

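The drawer is open (front at pixel 90,380). I'll withdraw straight up and go back above the stand.

```bash
python3 -m crank '[[0,0,0,-8,0,0,0],[0,0,0,-14,0,0,0],[0,0,0,-18,0,0,0],[0,0,0,-20,0,0,0],[0,0,0,-25,0,0,0]]'
python3 -m crank '[[0,0,0,0,0,0,0],[0,-15,-27,0,0,0,0],[0,-19.4,-34.7,0,0,0,0],[0,-19.4,-34.7,0,0,0,0],[0,-19.4,-34.7,0,0,0,0]]'
python3 -c "
from h import *
todo(.6,-.1625,.265)"
```

```text
clock: 25.6
tcp_pos: [0.5348, 0.2297, 0.2661]
orientation: [3.142, 0.0, 2.795]
contact_force: [-0.1, 0.1, -0.5]
gripper_width: 0.167
clock: 26.22
tcp_pos: [0.5589, 0.0803, 0.264]
orientation: [-3.141, -0.001, 2.795]
contact_force: [1.0, -0.2, -0.4]
gripper_width: 0.167
t 26.23 tcp [558.9  80.3 264. ] rpy [-3.1413e+00 -6.0000e-04  2.7950e+00] F [ 1.  -0.2 -0.4] g 0.167
tool delta mm [-121.1 -214.4   -1. ] tilt fix rotvec(tool) [-0.0003 -0.0006  0.    ]
```

```bash
python3 -m crank '[[0,-20,-35.5,0,0,0,0],[0,-20,-35.5,0,0,0,0],[0,-20,-35.5,0,0,0,0],[0,-20,-35.5,0,0,0,0],[0,-20,-35.5,0,0,0,0]]'
python3 -m crank '[[0,-14,-25,0,0,0,0],[0,-7,-12,0,0,0,0],[0,0,0,0,0,0,0],[0,0,0,0,0,0,0],[0,0,0,0,0,0,0]]'
python3 -c "
from h import *
todo(.600,-.1625,.265)"
```

```text
clock: 26.85
tcp_pos: [0.5927, -0.1207, 0.264]
orientation: [-3.142, -0.001, 2.795]
contact_force: [0.0, 0.8, -1.2]
gripper_width: 0.167
clock: 27.48
tcp_pos: [0.6, -0.1605, 0.2645]
orientation: [3.142, -0.0, 2.796]
contact_force: [-0.1, 0.5, 0.3]
gripper_width: 0.166
t 27.48 tcp [ 600.  -160.5  264.5] rpy [ 3.1415e+00 -1.0000e-04  2.7958e+00] F [-0.1  0.5  0.3] g 0.166
tool delta mm [-0.7 -1.9 -0.5] tilt fix rotvec(tool) [ 0.0001 -0.0001 -0.    ]
```

```bash
python3 -m crank '[[0,-0.7,-1.9,20,0,0,0],[0,0,0,30,0,0,0],[0,0,0,25,0,0,0],[0,0,0,15,0,0,0],[0,0,0,0,0,0,0]]'
python3 - <<'E'
from h import *
todo(.600,-.1625,.097)
r=snap("side");c,a=340,200
cv2.imwrite("pics/side11.png",cv2.resize(r["img"][a:a+110,c:c+110],None,fx=5,fy=5,interpolation=cv2.INTER_CUBIC))
W=np.linalg.inv(r["world_from_camera"]); o=get_obs()["tcp_pos"]
for nm,p in(("tip",o-[0,0,.0881]),("stand hole",np.array([.6,-.1625,.07]))):
    q=W@np.append(p,1); print(nm,((q[0]/q[2]*r["fx"]+r["cx"])-c+.5)*5,((q[1]/q[2]*r["fy"]+r["cy"])-a+.5)*5)
E
```

```text
clock: 28.1
tcp_pos: [0.5994, -0.1631, 0.1731]
orientation: [-3.142, -0.002, 2.795]
contact_force: [-0.0, -0.5, 0.5]
gripper_width: 0.168
t 28.1 tcp [ 599.4 -163.1  173.1] rpy [-3.1415e+00 -2.2000e-03  2.7949e+00] F [-0.  -0.5  0.5] g 0.168
tool delta mm [-0.5  0.8 76.1] tilt fix rotvec(tool) [-0.0001 -0.0022  0.    ]
tip 264.0370291903133 278.9848656230802
stand hole 256.9061015498343 302.80513589047274
```

View pics/side11.png

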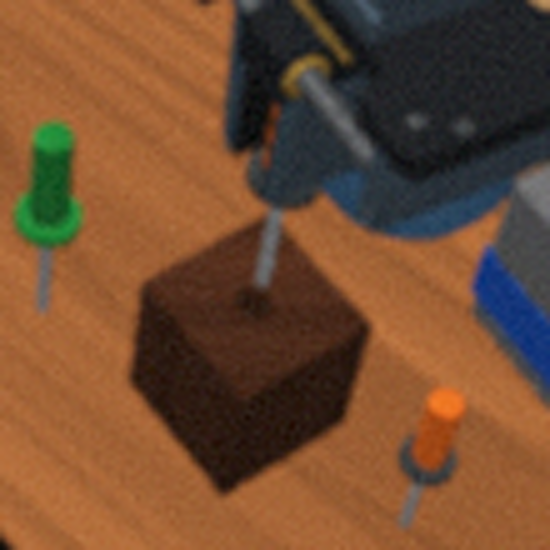

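```bash
python3 -m crank '[[0,-0.2,0.2,0,0,0,0],[0,0,0,0,0,0,0],[0,0,0,0,0,0,0],[0,0,0,0,0,0,0],[0,0,0,0,0,0,0]]'
python3 - <<'E'
from h import *
todo(.600,-.1625,.097)
im=[]
for i in range(6): r=snap("side"); im.append(r["img"].astype(float))
im=np.mean(im,0); c,a=360,225
im=cv2.resize(im[a:a+50,c:c+60],None,fx=12,fy=12,interpolation=cv2.INTER_CUBIC).clip(0,127)*2
cv2.imwrite("pics/side12.png",im)
W=np.linalg.inv(r["world_from_camera"]); o=get_obs()["tcp_pos"]
for nm,p in(("tip",o-[0,0,.0881]),("collar",o-[0,0,.0261]),("stand hole",np.array([.6,-.1625,.07])),("+5x",np.array([.605,-.1625,.07])),("+5y",np.array([.6,-.1575,.07]))):
    q=W@np.append(p,1); print(nm,((q[0]/q[2]*r["fx"]+r["cx"])-c+.5)*12,((q[1]/q[2]*r["fy"]+r["cy"])-a+.5)*12)
E
```

```text
clock: 28.78
tcp_pos: [0.6004, -0.1633, 0.1746]
orientation: [3.142, 0.0, 2.795]
contact_force: [-0.7, 1.1, -0.3]
gripper_width: 0.168
t 28.77 tcp [ 600.4 -163.3  174.6] rpy [3.1416e+00 1.0000e-04 2.7948e+00] F [-0.7  1.1 -0.3] g 0.168
tool delta mm [ 0.6  0.6 77.6] tilt fix rotvec(tool) [0.     0.0001 0.    ]
tip 394.98461898570395 367.20821489077025
collar 447.91377887749195 117.22661944407764
stand hole 376.57464371960236 426.7323261371346
+5x 396.99729948910954 407.4462332288292
+5y 350.99575284062394 407.5140941776622[ WARN:0@4.552] global loadsave.cpp:1063 imwrite_ Unsupported depth image for selected encoder is fallbacked to CV_8U.
```

View pics/side12.png

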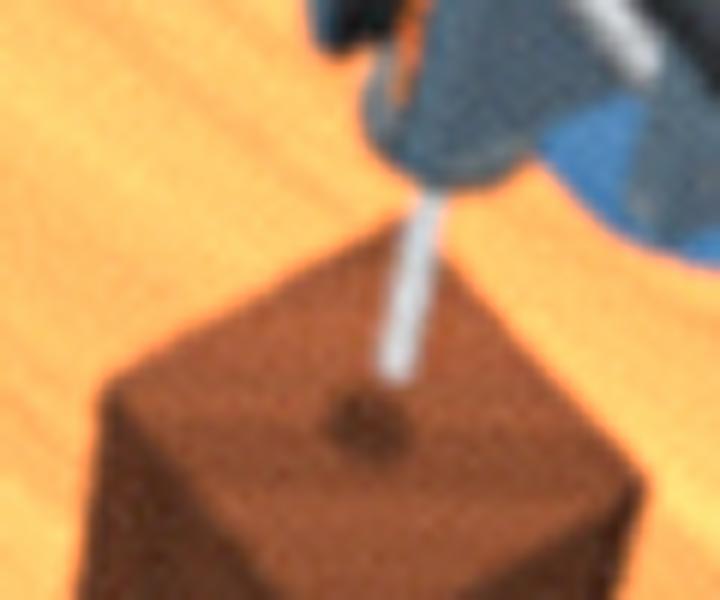

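The hole is at (370,425). The tip, extended, lands at about (386,430), so it is roughly 2 mm off. I'll correct that and descend.

```bash
python3 -m crank '[[0,1.7,1,5,0,0,0],[0,0,0,5,0,0,0],[0,0,0,5,0,0,0],[0,0,0,5,0,0,0],[0,0,0,0,0,0,0]]'
python3 - <<'E'
from h import *
todo(.600,-.1625,.097)
r=snap("side"); c,a=360,225
cv2.imwrite("pics/side13.png",(cv2.resize(r["img"][a:a+50,c:c+60],None,fx=12,fy=12,interpolation=cv2.INTER_CUBIC).clip(0,127)*2))
E
```

```text
clock: 29.7
tcp_pos: [0.5989, -0.1617, 0.154]
orientation: [-3.142, -0.001, 2.795]
contact_force: [0.2, -0.1, -0.4]
gripper_width: 0.167
t 29.7 tcp [ 598.9 -161.7  154. ] rpy [-3.1416e+00 -7.0000e-04  2.7948e+00] F [ 0.2 -0.1 -0.4] g 0.167
tool delta mm [-1.4 -0.4 57. ] tilt fix rotvec(tool) [-0.     -0.0007  0.    ]
```

View pics/side13.png

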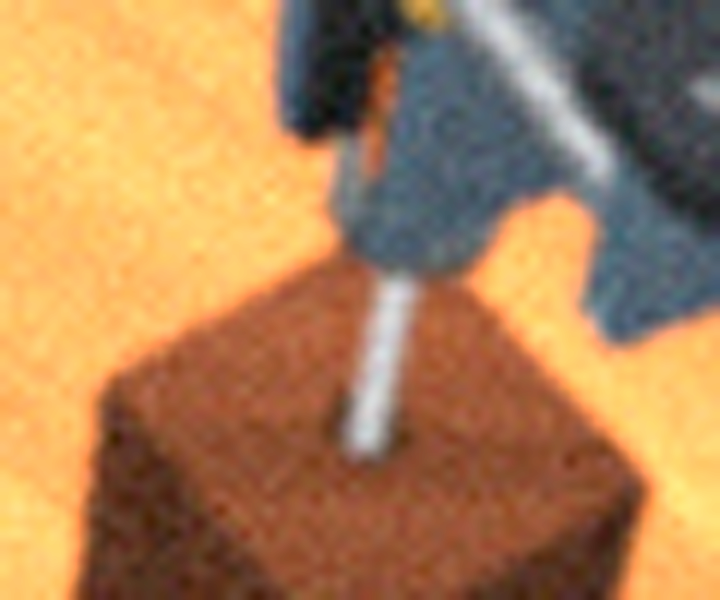

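```bash
python3 -m crank '[[0,-0.4,0.5,3,0,0,0],[0,0,0,3,0,0,0],[0,0,0,4,0,0,0],[0,0,0,0,0,0,0],[0,0,0,0,0,0,0]]'
python3 - <<'E'
from h import *
todo(.600,-.1625,.097)
r=snap("side"); c,a=360,225
cv2.imwrite("pics/side14.png",(cv2.resize(r["img"][a:a+50,c:c+60],None,fx=12,fy=12,interpolation=cv2.INTER_CUBIC).clip(0,127)*2))
E
```

```text
clock: 30.38
tcp_pos: [0.5997, -0.1614, 0.1445]
orientation: [3.142, -0.0, 2.795]
contact_force: [-0.3, -1.0, -0.3]
gripper_width: 0.168
t 30.38 tcp [ 599.7 -161.4  144.5] rpy [ 3.1416 -0.      2.7948] F [-0.3 -1.  -0.3] g 0.168
tool delta mm [-0.7 -0.9 47.5] tilt fix rotvec(tool) [ 0. -0. -0.]
```

View pics/side14.png

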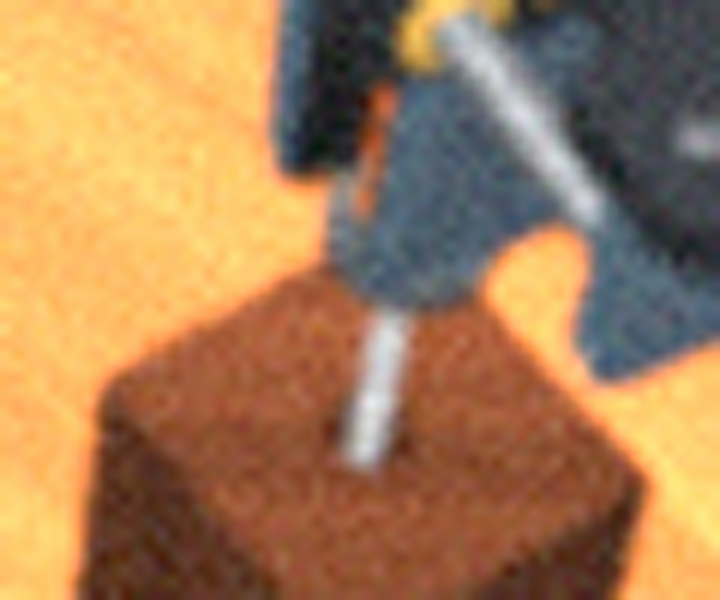

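The shank is in the stand hole at (365,465), with the near rim hiding the tip, and no force. I'll go on down.

```bash
python3 -m crank '[[0,0,0,8,0,0,0],[0,0,0,8,0,0,0],[0,0,0,8,0,0,0],[0,0,0,6,0,0,0],[0,0,0,0,0,0,0]]'
```

```text
clock: 31.05
tcp_pos: [0.5994, -0.1613, 0.1139]
orientation: [-3.142, -0.001, 2.795]
contact_force: [0.0, -0.2, -0.3]
gripper_width: 0.173
```

```bash
python3 -m crank '[[0,0,0,5,0,0,0],[0,0,0,4,0,0,0],[0,0,0,3,0,0,0],[0,0,0,2,0,0,0],[0,0,0,0,0,0,0]]'
```

```text
clock: 31.68
tcp_pos: [0.5996, -0.1614, 0.1004]
orientation: [-3.142, -0.0, 2.795]
contact_force: [-0.1, -0.3, -1.6]
gripper_width: 0.17
```

```bash
python3 -m crank '[[0,0,0,1,0,0,0],[0,0,0,1,0,0,0],[0,0,0,1,0,0,0],[0,0,0,0.5,0,0,0],[0,0,0,0,0,0,0]]'
```

```text
clock: 32.3
tcp_pos: [0.5996, -0.1614, 0.097]
orientation: [-3.142, -0.0, 2.795]
contact_force: [0.4, -0.6, -0.1]
gripper_width: 0.169
```

```bash
python3 -m crank '[[0,0,0,0.5,0,0,0],[0,0,0,0.5,0,0,0],[0,0,0,0,0,0,0],[0,0,0,0,0,0,0],[0,0,0,0,0,0,0]]'
```

```text
clock: 32.92
tcp_pos: [0.5997, -0.1614, 0.0961]
orientation: [-3.142, 0.0, 2.795]
contact_force: [-0.3, 0.6, 0.8]
gripper_width: 0.173
```

```bash
python3 -m crank '[[25,0,0,0,0,0,0],[35,0,0,0,0,0,0],[50,0,0,0,0,0,0],[50,0,0,0,0,0,0],[50,0,0,0,0,0,0]]'
python3 -m crank '[[50,0,0,-10,0,0,0],[50,0,0,-20,0,0,0],[50,0,0,-30,0,0,0],[50,0,0,-40,0,0,0],[50,0,0,-40,0,0,0]]'
python3 - <<'E'
from h import *
todo(.600,-.1625,.25)
r=snap("side"); cv2.imwrite("pics/side15.png",cv2.resize(r["img"][80:340,160:480],None,fx=2.4,fy=2.4,interpolation=cv2.INTER_CUBIC))
C=cloud(r);x,y,z=C[...,0],C[...,1],C[...,2]
hsv=cv2.cvtColor(r["img"],cv2.COLOR_BGR2HSV)
m=(abs(x-.6)<.025)&(abs(y+.1625)<.025)&(z>.078)&(z<.14)&(hsv[...,1]>190)
o=C[m]; print(m.sum(),o.min(0),o.max(0))
h=o[o[:,2]>o[:,2].max()-.006];print(h.mean(0)); 
for a,b in((.082,.095),(.095,.108),(.108,.12)):
    k=(o[:,2]>a)&(o[:,2]<b); print(o[k].mean(0))
E
```

```text
clock: 33.55
tcp_pos: [0.5997, -0.1614, 0.096]
orientation: [-3.142, 0.0, 2.795]
contact_force: [0.1, 0.2, 0.4]
gripper_width: 0.547
clock: 34.17
tcp_pos: [0.5997, -0.1614, 0.2389]
orientation: [3.142, 0.001, 2.795]
contact_force: [-0.2, -0.1, -0.1]
gripper_width: 0.549
t 34.17 tcp [ 599.7 -161.4  238.9] rpy [3.1416e+00 1.2000e-03 2.7948e+00] F [-0.2 -0.1 -0.1] g 0.549
tool delta mm [ -0.7  -0.9 -11.1] tilt fix rotvec(tool) [0.     0.0012 0.    ]
167 [ 0.59037781 -0.17080096  0.07849845] [ 0.60719858 -0.15592671  0.1238583 ]
[ 0.59793689 -0.16345239  0.12150565]
[ 0.59306529 -0.16516084  0.08883211]
[ 0.5937949  -0.16576204  0.1014331 ]
[ 0.59375141 -0.16530014  0.11397616]
```

View pics/side15.png

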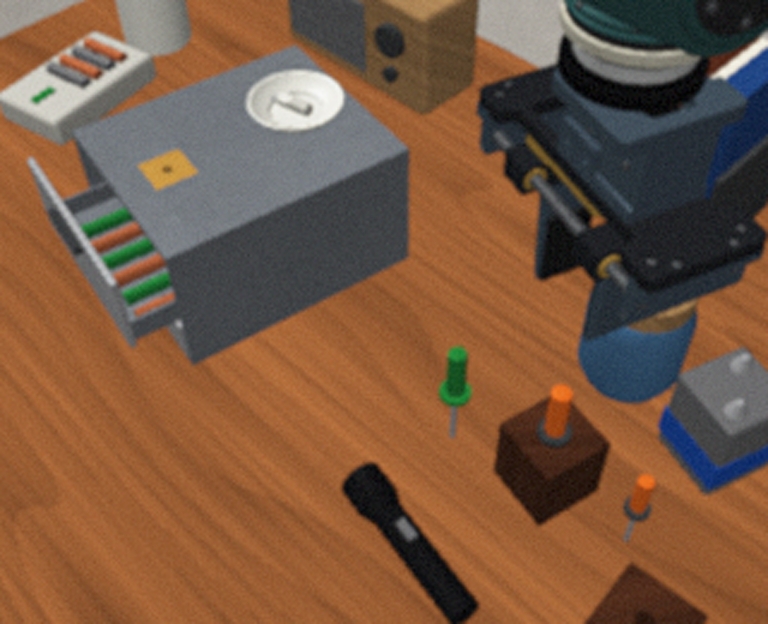

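The pin is upright in the stand (558,410) with its handle top at the same height as at the start. The drawer is out, the bystanders look unmoved, and the gripper is clear. I'll let it settle and hand in.

```bash
python3 -m crank '[[50,0,0,0,0,0,0],[50,0,0,0,0,0,0],[50,0,0,0,0,0,0],[50,0,0,0,0,0,0],[50,0,0,0,0,0,0]]'
python3 -c "
from h import *
print(ctrl.hand_in())"
```

```text
clock: 34.85
tcp_pos: [0.5995, -0.1614, 0.2356]
orientation: [-3.142, -0.001, 2.795]
contact_force: [0.2, 0.3, 0.3]
gripper_width: 0.548
the job is handed in; nothing more can be done
None
```

The drawer is open and the release pin is back upright in its stand. I handed the job in at about 35 s of the 72 s allowed.

- **Pin and latch:** I took the larger orange pin from the leftmost stand and lowered it into the brass-plate hole. It met the latch about 41 mm down, and the drawer sprang open about 7 mm further on. The highest push I read was about 6 N, against the 18 N limit, but I only read the force at the end of each step.
- **Return:** I set the pin back in its stand at the grasp height (TCP z 0.096 m), let go and lifted the gripper clear.
- **Last checks:** In the last side picture the drawer is fully out by eye, though I did not measure how far. The handle top is at 0.124 m, as at the start, and the handle stands upright. The force reading is at noise level. The torch, jar, battery, dish and bulb look unmoved, also judged by eye.
- **Disagreement:** Above the stand, the camera put the pin about 2 mm off the hole I had measured first. I corrected that before lowering it, and it went in without contact.

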